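Set the portion dispenser up for the washed cup

TASK

Take the washed cup, the one standing in the bamboo dish rack, and set it down gently and upright, centred under the dispenser's spout. Turn the dispenser's portion lever so that it points squarely at the disc for that cup: the small disc if it is the short cup, the large disc if it is the tall one. Keep the cup upright all the way, leave the other cup, the lunch box and the strainer where they are, and do not press the button.

Things in the scene. Friction and masses are not known exactly. Their poses are not given: they have to be found in the camera images.
- dispenser: Fixed. White bridge housing (x -40 to 15, 500 in y, underside 240, top 300 high) on two posts, 16 thick, at (0, +-240), open in front and behind; a clear hopper on top at y = 115 reaches 410. Below it a grey console block (x -90 to 90, y -185 to -20, top 70 high) carries the lever. Origin on the shelf surface under the housing's middle; front faces -x (to the robot), z up.
- spot (a point): Point on the shelf surface straight below the spout, at (-12, 115, 0) of the dispenser, marked by a thin steel disc 90 wide, flush with the shelf: where the cup's foot is to be centred. The steel spout above it is 36 in diameter, its lower end 185 high.
- lever_hinge (a point): Middle of the lever's vertical hinge, at the console's top face (60, -100, 70 of the dispenser).
- lever_knob (a point): Grip point on the lever's knob: an upright black round post, 16 diameter, 90 from the hinge, its top 56 and its foot 16 above the console's top; this point is 40 above the console's top. The lever's arm is a steel strip 14 wide, 122 long from the hinge, 8 to 16 above the console's top.
- lever (a joint): Lever angle (rad) about the vertical hinge axis, counter-clockwise from above positive: at 0 it points straight to the dispenser's front (-x), at -0.5 at the small disc (on the +y side), at +0.5 at the large disc (on the -y side). Stops at +-0.85; light friction, it stays where it is left.
- mark_small (a point): Centre of the small disc (12 diameter, 2 high, dark steel) on the console's top, 140 from the hinge.
- mark_large (a point): Centre of the large disc (28 diameter, 2 high, dark steel) on the console's top, 140 from the hinge.
- button (a joint): Travel (m) of the white press button on top of the housing near its -y end; 0 when not pressed, 0.006 fully down.
- rack: Fixed bamboo dish rack, no floor, 220 (x) x 300 (y), origin on the shelf surface at its centre. Rails 20 high, 14 wide run round it and along y = 30. The cup bay is the -y half, with a fence of dowels 100 high at its back (x = 103). In the +y half two plates (170 diameter, tops 183 high) stand upright at y = 65 and 105, faces towards y, between dowels 90 high.
- bay (a point): Middle of the rack's cup bay on the shelf surface, at (-30, -70, 0) of the rack; the washed cup stands on the shelf within 15 of it.
- cup_short: Short green ceramic cup, straight round wall, 50 diameter, 62 high, wall 4, no handle; origin at the middle of its underside, z up.
- cup_tall: Tall green ceramic cup, straight round wall, 60 diameter, 96 high, wall 4, no handle; origin at the middle of its underside, z up.
- lunchbox: Plastic lunch box with a snap lid, 116 (x) x 166 (y) x 61 high, origin at the middle of its underside. Leave it alone.
- strainer: Stainless strainer lying upside down, 152 diameter, 58 high, with a flat handle along +y to 202 from its origin at the middle of its underside. Leave it alone.
There are look-alikes about, which are no part of the job. Leave any orange look-alike of the cup_short alone.

How it is judged (in metres and radians):
At the end, for the whole second after the job is handed in: The cup from the rack stands upright (0.1 rad), released and at rest on the shelf within 15 mm of the point below the spout; the lever rests within 0.08 rad of its disc (-0.5 short cup, +0.5 tall cup); the other cup is within 20 mm of its start (((horizontal distance between cup_short and spot below 0.015 m and height (world z) of cup_short below 0.006 m and angle between cup_short's own z axis and vertical below 0.1 rad and linear speed of cup_short below 0.02 m/s and distance of cup_tall from where it was at the start of the episode below 0.02 m and horizontal distance between cup_tall and bay above 0.08 m and value of joint lever between -0.58 and -0.42 rad and velocity of joint lever between -0.05 and 0.05 rad/s) or (horizontal distance between cup_tall and spot below 0.015 m and height (world z) of cup_tall below 0.006 m and angle between cup_tall's own z axis and vertical below 0.1 rad and linear speed of cup_tall below 0.02 m/s and distance of cup_short from where it was at the start of the episode below 0.02 m and horizontal distance between cup_short and bay above 0.08 m and value of joint lever between 0.42 and 0.58 rad and velocity of joint lever between -0.05 and 0.05 rad/s))); the robot touches nothing.
It fails at once if the lunch box is moved by more than 20 mm (distance of lunchbox from where it was at the start of the episode above 0.02 m).
It fails at once if the strainer is moved by more than 20 mm (distance of strainer from where it was at the start of the episode above 0.02 m).
It fails at once if the button is pressed (more than 3 mm) (value of joint button above 0.003 m).
It fails at once if a cup is tipped by more than 0.6 rad (angle between any of cup_short, cup_tall's own z axis and vertical above 0.6 rad).
It fails at once if a cup moves fast just above the spot under the spout (dropped or slammed down) ((horizontal distance between cup_short and spot below 0.05 m and height (world z) of cup_short below 0.03 m and linear speed of cup_short above 0.4 m/s) or (horizontal distance between cup_tall and spot below 0.05 m and height (world z) of cup_tall below 0.03 m and linear speed of cup_tall above 0.4 m/s)).
It also fails if it takes over 58 s, if anything falls off the work surface, if the arm or the gripper's body presses on something with over 40 N, if the wrist force passes 120 N, or if a joint passes its speed limit or range.

ROBOT

A 6-joint arm with a two-finger parallel gripper is mounted at the origin on the work surface. World frame = base frame: x ahead of the robot, y to its left, z up, the work surface at z = 0. Lengths are in mm, angles in rad, forces in N, time in s.
With the tool pointing down it reaches from about 300 to 850 mm from the base axis. Payload 5.4 kg.
Tool frame: the origin (TCP) lies between the finger pads; the fingertips stand 17 mm ahead of it and the grasp point (between the pads) lies 2 mm behind it (robot.tcp_to_tips is the z of the fingertips in the tool frame, in mm); z points along the fingers, y is the line along which they close (so a half turn about z gives the same grasp; the last joint's range is limited). The gripper opens to 85 mm and grips with 20 to 120 N. Pads are 22 mm wide; open, the fingers measure 114 mm over their backs; the gripper's body (76 mm by 85 mm) begins 54 mm behind the grasp point. The pads swing forward as they close: fully open they stand 13 mm farther back than shut.
Start: joints at [0.994, 0.158, 1.597, -0, 1.386, -0.21], TCP at [206.221, 536.73, 248.299] pointing down, gripper open.
Joint ranges: [-2.91, 2.91], [-0.94, 2.29], [0.18, 2.7], [-1.29, 4.43], [0.17, 2.64], [-3, 3]. Speed limits (rad/s): [2.57, 2.57, 3.14, 3.14, 3.14, 3.14].

INTERFACE

Orientations are given as a unit quaternion [x, y, z, w].
In Python, from rig import robot gives the robot as it stands.
- The arm moves only by the tool servo_tool, never from a script. Its argument "commands" is one flat list of numbers, 7 for each row, row after row: the shift along the world's x, y, z normalised to -1 to 1, where 1 is 750 mm, then the turn, a rotation vector about the world's x, y, z normalised to -1 to 1, where 1 is 60 degrees, then the closure, from -1 (fully open) to 1 (shut). In form: [tx, ty, tz, wx, wy, wz, fingers, tx, ty, tz, wx, wy, wz, fingers, ...]. A call has 1 to 8 rows; each row shifts and turns the commanded pose from where the row before left it; what a row does not reach is not made up. A row lasts 1/8 s, in which the tool goes at most 62.5 mm and 10.7 degrees, less where a joint would pass 70% of its speed; a pose out of reach is approached as far as the arm can. A call with a number of a shift or a turn outside -1 to 1 is refused whole. A call with a gripper value outside its range is refused whole. The fingers move at their own pace and stop on an object; "force" is the grip in N (left out, the last holds). Time passes only in rows, so rows that do not move let the fingers close. It gives the time, the measured TCP pose, the force, the opening and the grip force at its end, in the units of the state.
- robot.read_state(): the state, without advancing time (a new reading comes with each control period).
- robot.read_camera(name): name is "scene" or "top"; returns the picture (384x512x3 uint8, red, green, blue); there is no depth.
- robot.camera_info(name): a dict with "mtx" (3x3 intrinsics, pixels), "R" (3x3) and "t" (3): a world point X has camera coordinates R X + t. Camera axes: x right, y down, z forward; pixel columns grow to the right and rows downward; lengths in mm; the calibration is good to about 2 mm. A picture is of the moment at which its call begins. camera_info takes no time and is no camera call.
- robot.finish_job(): hands the job in; it is judged then, once.
Trained networks look in the newest picture that a camera, given by its name, has taken for a name from the list of things; names that differ only in an ending like _2 or _b are one class to them, and where a whole thing is asked for, a point or a joint stands for the part that bears it (a point fixed in the world has none). Each returns a list of dicts, best first, with "score" (0 to 1); they miss things now and then, are a little off and sometimes report something else, mostly with a low value. They report only what shows in the picture. A call takes as long as a camera call. They do not tell look-alikes from the thing itself.
- robot.find_in(camera, label): "point" ([row, column] in pixels, amid what is visible of it).
The state is a dict: "clock": time; "qpos": joint angles; "dq": joint speeds; "joint_torque": joint torques, N m; "eef_pos": TCP position; "tcp_rot": TCP orientation; "ft_force": force on the tool from outside, world axes, zero at the start; "ft_torque": the same for the moment, N m; "opening": finger opening in mm; "grip_force": force on a finger pad.
Only numpy, scipy, OpenCV 4.12 (cv2) and the standard library are available. Lean on these libraries where they do the work, as an engineer would, in place of code of your own. Each camera call takes 0.05 s, during which the arm holds its last target. There are 200 camera calls.

## Working session

There is one attempt and no reset: what is moved stays moved. The work goes in short steps, Python scripts to look and compute and a tool call to move; the robot and the scene stay as the last step left them, time stands still between calls to the robot, and variables do not carry over. Pictures are saved under pics/ and viewed, at most 10 in all, crops included, and the job is handed in when it is done.

Besides the shell and the picture viewer there is one more tool, called after "Request:" by a JSON object that holds its "fn" and its "kwargs". servo_tool: Moves the arm, as the interface text tells. Scaled input: -1 to 1 covers 750 mm each way for a shift and 60 degrees each way for a turn. Its arguments: {"type":"object","properties":{"commands":{"type":"array"},"force":{"type":"number"}},"required":["commands"]}

```bash
mkdir -p pics
python3 - <<'E'
from rig import robot
import cv2
for n in ("scene","top"):
    im=robot.read_camera(n); cv2.imwrite(f"pics/{n}0.png",im[:,:,::-1])
    c=robot.camera_info(n); print(n,c)
    for l in ["cup_short","cup_tall","rack","spot","lever_knob","lever_hinge","mark_small","mark_large","button","lunchbox","strainer","dispenser"]:
        print(l,[(d["point"],round(d["score"],2)) for d in robot.find_in(n,l)][:4])
s=robot.read_state();print(s)
E
```

```text
scene {'mtx': array([[390.60742814,   0.        , 260.26368825],
       [  0.        , 390.60742814, 191.78040859],
       [  0.        ,   0.        ,   1.        ]]), 'R': array([[ 0.90554004, -0.4242554 ,  0.00214238],
       [-0.30887552, -0.66271565, -0.68220516],
       [ 0.29084902,  0.61710236, -0.73115766]]), 't': array([-535.32483359,  265.63964807, 1169.17152427])}
cup_short [([198.7, 178.3], 0.78), ([160.9, 186.0], 0.57), ([367.7, 313.1], 0.49)]
cup_tall [([234.3, 202.7], 0.79)]
rack [([134.2, 189.0], 0.75)]
spot [([226.3, 303.5], 0.91)]
lever_knob [([252.9, 303.0], 0.56)]
lever_hinge [([226.9, 302.4], 0.85)]
mark_small [([229.8, 303.5], 0.78)]
mark_large [([225.0, 302.5], 0.68)]
button [([225.3, 302.9], 0.55), ([211.7, 320.3], 0.49)]
lunchbox [([284.3, 231.9], 0.56)]
strainer [([369.0, 312.6], 0.81)]
dispenser [([226.7, 303.7], 0.97)]
top {'mtx': array([[406.44917446,   0.        , 253.00543723],
       [  0.        , 406.44917446, 192.52410364],
       [  0.        ,   0.        ,   1.        ]]), 'R': array([[-0.02329467, -0.99956704,  0.01797479],
       [-0.99631047,
[... 658 characters left out ...]
os': array([ 9.93888160e-01,  1.58363927e-01,  1.59703788e+00,  1.28155692e-05,
        1.38620788e+00, -2.10120062e-01]), 'dq': array([-9.12056770e-05,  7.95801563e-04,  3.70308362e-04, -1.39495543e-03,
        7.35817385e-04, -1.12576935e-03]), 'joint_torque': array([-4.52732402e-04, -3.96013033e+01, -3.31699562e+01, -2.94092627e-05,
        5.78062100e-04,  4.52862332e-05]), 'eef_pos': array([206.21518778, 536.71557102, 248.30043204]), 'tcp_rot': array([ 1.82368910e-01,  9.83230177e-01, -5.44958904e-06, -9.08270388e-06]), 'ft_force': array([-0.31032573,  0.2789863 ,  0.07132803]), 'ft_torque': array([-0.04323203, -0.01431389, -0.01241236]), 'grip_force': 0.0, 'opening': 84.93513820633414}
```

View pics/scene0.png

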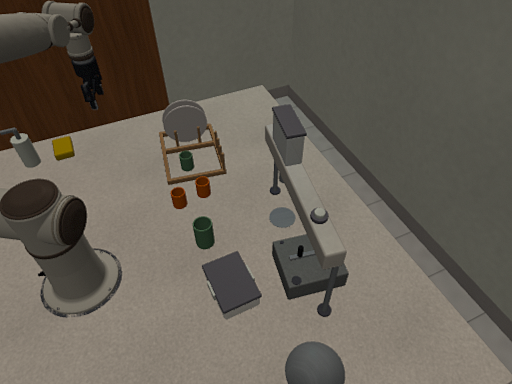

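View pics/top0.png

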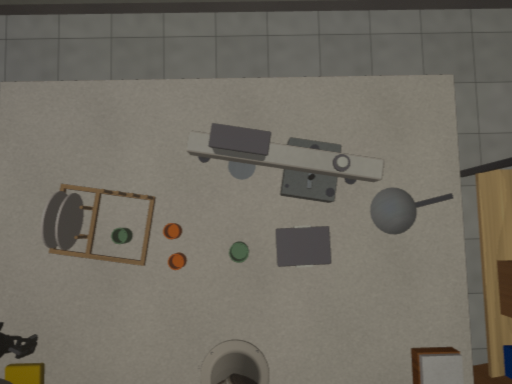

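The scene picture shows the rack cup, green and small, at about (col 187, row 161), with a larger green cup at (204,233) and two orange look-alikes at (179,198) and (203,187). In the top picture the rack cup is at (122,236) and the steel disc at (242,165). Next I'll view enlarged crops.

Run:
```python
import cv2,numpy as np
s=cv2.imread("pics/scene0.png");t=cv2.imread("pics/top0.png")
f=lambda im,r0,r1,c0,c1,k:cv2.resize(im[r0:r1,c0:c1],None,fx=k,fy=k,interpolation=cv2.INTER_CUBIC)
a=f(s,190,330,250,360,4)  #440x560
b=f(t,115,215,180,390,3.8) 
cv2.imwrite("pics/c1.png",a);cv2.imwrite("pics/c2.png",b)
```

```text
(no output)
```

View pics/c1.png

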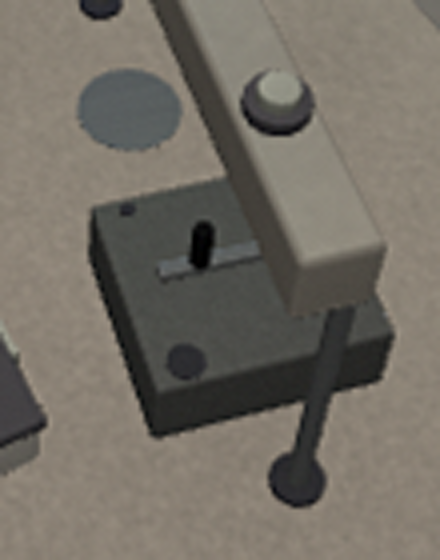

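View pics/c2.png

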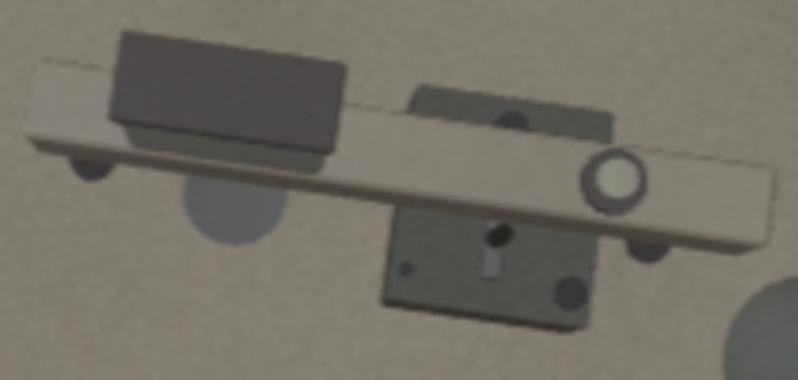

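```bash
cat > h.py <<'E'
from rig import robot
import cv2,numpy as np
from scipy.optimize import least_squares,minimize
C={n:robot.camera_info(n) for n in("scene","top")}
def proj(n,X):
    c=C[n];p=(np.atleast_2d(X)@c["R"].T+c["t"])@c["mtx"].T
    return p[:,:2]/p[:,2:]
def T(p,X):
    X=np.atleast_2d(np.array(X,float));c,s=np.cos(p[2]),np.sin(p[2])
    return np.c_[p[0]+c*X[:,0]-s*X[:,1],p[1]+s*X[:,0]+c*X[:,1],X[:,2]]
def greenmask(im,cen,rad=28):
    hsv=cv2.cvtColor(im,cv2.COLOR_BGR2HSV);m=cv2.inRange(hsv,(38,55,10),(95,255,255))
    z=np.zeros_like(m);cv2.circle(z,cen,rad,255,-1);m&=z
    n,l,st,_=cv2.connectedComponentsWithStats(m);k=1+np.argmax(st[1:,4]);return (l==k)
def cupfit(ims,cens,h,r,x0,free=False):
    ms={n:greenmask(ims[n],cens[n]) for n in ims}
    a=np.linspace(0,2*np.pi,40);ci=np.c_[np.cos(a),np.sin(a)]
    def f(p):
        hh,rr=(p[2],p[3]) if free else (h,r);e=0
        X=np.r_[np.c_[p[:2]+rr*ci,0*a],np.c_[p[:2]+rr*ci,0*a+hh]]
        for n,m in ms.items():
            hu=cv2.convexHull((proj(n,X)*16+0).astype(np.int32).reshape(-1,1,2))
            q=np.zeros((384*4,512*4),np.uint8);cv2.fillConvexPoly(q,((hu+8)//1).astype(np.int32),255,shift=2)
            q=cv2.resize(q,(512,384),interpolation=cv2.INTER_AREA)/255.
            e+=np.abs(q-m).sum()/m.sum()
        return e
    p0=np.array(list(x0)+([h,r] if free else []),float)
    sim=[p0]+[p0+np.eye(len(p0))[i]*[12,12,12,6][i] for i in range(len(p0))]
    res=minimize(f,p0,method="Nelder-Mead",options=dict(initial_simplex=sim,xatol=.1,fatol=1e-4,maxiter=300))
    return res.x.round(1),round(res.fun,3),{n:int(m.sum()) for n,m in ms.items()}
def back(n,uv,z):
    c=C[n];d=c["R"].T@np.linalg.solve(c["mtx"],[uv[0],uv[1],1]);o=-c["R"].T@c["t"]
    return (o+d*(z-o[2])/d[2])[:2]
E
cat > m.py <<'E'
from h import *
cs=lambda u,v:((u+.5)/4-.5+250,(v+.5)/4-.5+190)
ct=lambda u,v:((u+.5)/3.8-.5+180,(v+.5)/3.8-.5+115)
sm=(-62.9,-32.9,72);lg=(-62.9,-167.1,72)
O=[("scene",cs(127,209),sm),("scene",cs(186,361),lg),("scene",cs(92,209),(-90,-20,70)),("scene",cs(153,390),(-90,-185,70)),("scene",cs(392,336),(90,-185,70)),("scene",cs(129,109),(-12,115,0)),
("scene",cs(300,262),(-40,-250,300)),("scene",cs(384,244),(15,-250,300)),
("top",ct(571,293),lg),("top",ct(406,269),sm),("top",ct(383,301),(-90,-20,70)),("top",ct(582,328),(-90,-185,70)),("top",ct(775,167),(15,-250,300)),("top",ct(42,62),(15,250,300)),("top",ct(28,138),(-40,250,300))]
def fit(O,x0,nm=None):
    f=lambda p:np.concatenate([(proj(n,T(p,X))-uv).ravel() for n,uv,X in O])
    r=least_squares(f,x0,loss="soft_l1");return r.x,f(r.x).reshape(-1,2).round(1)
D,e=fit(O,[600,0,0]);print("disp",D.round(3),e.tolist())
print("per cam",[fit([o for o in O if o[0]==n],D)[0].round(3) for n in C])
spot=T(D,(-12,115,0))[0];print("spot",spot, back("scene",cs(129,109),0))
H=T(D,(60,-100,70))[0]
la=[]
for n,uv in(("scene",cs(160,272)),("top",ct(491,277))):
    p=back(n,uv,84);q=p-H[:2];la.append((p.round(1),np.hypot(*q).round(1),((np.arctan2(q[1],q[0])-D[2])%(2*np.pi)-np.pi).round(3)))
print("lever",la,"hinge",H)
for k,a in(("now",la[0][2]),("sm",-.5),("lg",.5)):
    print(k,T(D,(60-90*np.cos(a),-100-90*np.sin(a),110)))
R,e=fit([("top",(62,185),(110,150,20)),("top",(155,198),(110,-150,20)),("top",(143,264),(-110,-150,20)),("top",(50,252),(-110,150,20))],[430,450,0])
print("rack",R.round(3),e.tolist(),"bay",T(R,(-30,-70,0)))
ims={n:cv2.imread(f"pics/{n}0.png") for n in C}
for cen in ({"scene":(187,161),"top":(122,236)},{"scene":(204,233),"top":(239,251)}):
    x0=back("top",cen["top"],60)
    for h,r in((62,25),(96,30)): print(h,cupfit(ims,cen,h,r,x0))
    print("free",cupfit(ims,cen,75,27,x0,True))
print("orange",[back("top",c,55).round() for c in((173,231),(178,261))],"box",back("top",(303,246),61),"cup2",back("top",(239,251),96))
E
python3 m.py
```

```text
disp [ 6.47867e+02 -1.50108e+02 -1.69000e-01] [[-0.1, -0.0], [-0.4, -0.1], [-1.2, -1.0], [0.5, 0.9], [1.1, -0.7], [-0.3, 0.1], [-0.2, 1.2], [1.5, 0.3], [-0.4, 0.3], [-0.3, 0.2], [0.3, -0.1], [1.2, 0.7], [0.9, 0.2], [-2.4, -1.4], [-2.2, -0.0]]
per cam [array([ 6.48863e+02, -1.49860e+02, -1.77000e-01]), array([ 6.47808e+02, -1.50832e+02, -1.66000e-01])]
spot [655.41410581 -34.73051078   0.        ] [656.57965553 -34.94468583]
lever [(array([ 572.5, -239.1]), np.float64(119.3), np.float64(0.003)), (array([ 571.7, -239.4]), np.float64(120.0), np.float64(0.007))] hinge [ 690.16002484 -258.78791662   70.        ]
now [[ 601.40158746 -243.8902727   110.        ]]
sm [[ 619.57667799 -202.94894146  110.        ]]
lg [[ 605.03680237 -288.01182797  110.        ]]
rack [ 4.74644e+02  4.03953e+02 -1.69000e-01] [[-0.4, -1.8], [0.6, -1.0], [1.0, 2.6], [-1.5, 0.7]] bay [[433.31115204 339.98678079   0.        ]]
62 (array([440.3, 344. ]), np.float64(0.703), {'scene': 226, 'top': 201})
96 (array([439.5, 323.4]), np.float64(2.491), {'scene': 226, 'top': 201})
free (array([439.7, 343. ,  62.5,  21.3]), np.float64(0.37), {'scene': 226, 'top': 201})
62 (array([383.5, -22. ]), np.float64(0.541), {'scene': 539, 'top': 282})
96 (array([383.4, -20.9]), np.float64(0.355), {'scene': 539, 'top': 282})
free (array([382.9, -21.7,  96.7,  27.1]), np.float64(0.119), {'scene': 539, 'top': 282})
orange [array([450., 177.]), array([359., 163.])] box [ 394.95891985 -218.9466896 ] cup2 [386.66293715 -23.96907629]
```

Using both views, the rack cup fits at a height of 62 mm, so it is the short cup and the lever goes to -0.5. The housing is overhead at the spot, so I'll grasp with the tool tilted 45° and keep that tilt until the cup is placed.

```bash
cat > plan.py <<'E'
import numpy as np,sys
from rig import robot
from scipy.spatial.transform import Rotation as Ro
# usage: plan gx gy gz psi theta_deg back : grasp-point target, approach azimuth, degrees below horizontal, mm back along tool
gx,gy,gz,psi,th,bk=map(float,sys.argv[1:7]);th=np.radians(th)
z=np.array([np.cos(psi)*np.cos(th),np.sin(psi)*np.cos(th),-np.sin(th)]);y=np.array([-np.sin(psi),np.cos(psi),0])
Rt=Ro.from_matrix(np.c_[np.cross(y,z),y,z]);s=robot.read_state();R0=Ro.from_quat(s["tcp_rot"])
rv=(Rt*R0.inv()).as_rotvec();d=np.array([gx,gy,gz])+z*(2-bk)-s["eef_pos"]
n=int(np.ceil(max(np.linalg.norm(d)/45,np.degrees(np.linalg.norm(rv))/9,1)))
print("t",s["clock"],"q",s["qpos"].round(2),"grasp",(s["eef_pos"]-2*R0.as_matrix()[:,2]).round(1),"open",round(s["opening"],1),"F",s["ft_force"].round(1))
print("d mm",d.round(1),"rv deg",np.degrees(rv).round(1),"rows",n,"per row",(d/750/n).round(4),(np.degrees(rv)/60/n).round(4))
E
python3 plan.py 440 343.5 42 0.663 45 110
```

```text
t 1.3 q [ 0.99  0.16  1.6   0.    1.39 -0.21] grasp [206.2 536.7 250.3] open 84.9 F [-0.3  0.3  0.1]
d mm [ 173.6 -240.2 -129.9] rv deg [  6.9 -46.4  55.8] rows 9 per row [ 0.0257 -0.0356 -0.0192] [ 0.0128 -0.086   0.1034]
```

Request:
{"fn": "servo_tool", "kwargs": {"commands": [0.026,-0.036,-0.019,0.0128,-0.086,0.1034,-1,0.026,-0.036,-0.019,0.0128,-0.086,0.1034,-1,0.026,-0.036,-0.019,0.0128,-0.086,0.1034,-1,0.026,-0.036,-0.019,0.0128,-0.086,0.1034,-1,0.026,-0.036,-0.019,0.0128,-0.086,0.1034,-1,0.026,-0.036,-0.019,0.0128,-0.086,0.1034,-1,0.026,-0.036,-0.019,0.0128,-0.086,0.1034,-1,0,0,0,0,0,0,-1], "force": 30}}

```text
clock: 2.3
eef_pos: [337.7, 351.5, 148.8]
tcp_rot: [-0.186, 0.937, 0.098, 0.278]
ft_force: [0.4, -0.1, 0.1]
opening: 85.3
grip_force: 0.0
```

```bash
python3 plan.py 440 343.5 42 0.663 45 110
```

```text
t 2.3 q [ 0.57 -0.35  2.38 -0.04  0.51 -1.36] grasp [336.7 350.9 150.5] open 85.3 F [ 0.4 -0.1  0.1]
d mm [ 42.1 -55.  -30.5] rv deg [  1.7 -11.8  13.7] rows 3 per row [ 0.0187 -0.0244 -0.0135] [ 0.0096 -0.0655  0.076 ]
```

Request:
{"fn": "servo_tool", "kwargs": {"commands": [0.019,-0.024,-0.0135,0.0096,-0.0655,0.076,-1,0.019,-0.024,-0.0135,0.0096,-0.0655,0.076,-1,0.019,-0.024,-0.0135,0.0096,-0.0655,0.076,-1,0,0,0,0,0,0,-1]}}

```text
clock: 2.8
eef_pos: [363.0, 322.2, 129.6]
tcp_rot: [-0.264, 0.9, 0.123, 0.325]
ft_force: [0.1, 0.4, 0.1]
opening: 85.7
grip_force: 0.0
```

```bash
python3 plan.py 440 343.5 42 0.663 45 0
```

```text
t 2.8 q [ 0.36 -0.4   2.5   0.5   0.39 -2.18] grasp [361.9 321.5 131.1] open 85.7 F [0.1 0.4 0.1]
d mm [ 78.1  22.1 -89. ] rv deg [ 0.3 -5.2  4.1] rows 3 per row [ 0.0347  0.0098 -0.0396] [ 0.0017 -0.0291  0.0227]
```

```bash
python3 plan.py 440 343.5 42 0.45 45 70
```

```text
t 2.8 q [ 0.36 -0.4   2.5   0.5   0.39 -2.18] grasp [361.9 321.5 131.1] open 85.7 F [0.1 0.4 0.1]
d mm [ 33.7   0.3 -39.5] rv deg [-0.2 -5.2 -8.1] rows 2 per row [ 0.0225  0.0002 -0.0263] [-0.0021 -0.0437 -0.0675]
```

Request:
{"fn": "servo_tool", "kwargs": {"commands": [0.015,0,-0.017,-0.0014,-0.029,-0.045,-1,0.015,0,-0.017,-0.0014,-0.029,-0.045,-1,0.015,0,-0.017,-0.0014,-0.029,-0.045,-1,0,0,0,0,0,0,-1]}}

```text
clock: 3.3
eef_pos: [394.6, 315.7, 113.8]
tcp_rot: [-0.211, 0.904, 0.087, 0.362]
ft_force: [0.2, 0.5, -0.6]
opening: 85.6
grip_force: 0.0
```

```bash
python3 plan.py 440 343.5 42 0.45 45 0
```

```text
t 3.3 q [ 0.41 -0.26  2.47  0.22  0.17 -1.81] grasp [393.4 315.1 115.3] open 85.6 F [ 0.2  0.5 -0.6]
d mm [ 46.6  28.4 -73.2] rv deg [ 0.3 -1.3 -0.6] rows 3 per row [ 0.0207  0.0126 -0.0325] [ 0.0016 -0.0072 -0.0035]
```

```bash
cat > ik.py <<'E'
import numpy as np
from scipy.optimize import least_squares
from scipy.spatial.transform import Rotation as Ro
Q=np.array([[.99388816,.15836,1.597038,0,1.386208,-.21012],[.57,-.35,2.38,-.04,.51,-1.36],[.36,-.4,2.5,.5,.39,-2.18],[.41,-.26,2.47,.22,.17,-1.81]])
P=np.array([[206.2,536.7,248.3],[337.7,351.5,148.8],[363,322.2,129.6],[394.6,315.7,113.8]])
E=lambda s,v:Ro.from_euler(s,v)
def fk(q,p):
    h,L1,L2,Lt,a=p[:5];R=E('z',q[0])*E('y',q[1]);x=np.array([0,0,h])+R.apply([0,a,L1])
    R=R*E('y',q[2]);x=x+R.apply([0,0,L2]);R=R*E('z',q[3])*E('y',q[4]);x=x+R.apply([0,0,Lt]);return x,R.apply([0,0,1]),R
p0=np.array([200,420,400,200,120])
r=least_squares(lambda p:np.r_[np.concatenate([(fk(q,p)[0]-x) for q,x in zip(Q,P)]),(p-p0)*.01],p0)
p=r.x
if __name__=="__main__":
    print(p.round(),r.fun[:12].round(1))
    for name,(x,y,z0) in dict(cup=(440,343.5,42),cupup=(440,343.5,110),spot=(656,-35,42),knob=(601,-244,112)).items():
        for th in(45,52,60,68):
            best=None
            for psi in np.arange(-1,1.2,.05):
                t=np.radians(th);z=np.array([np.cos(psi)*np.cos(t),np.sin(psi)*np.cos(t),-np.sin(t)]);X=np.array([x,y,z0])+2*z
                s=least_squares(lambda q:np.r_[(fk(np.r_[q,0],p)[0]-X)/100,fk(np.r_[q,0],p)[1]-z],[psi,.3,2,0,.6],bounds=([-2.9,-.94,.18,-1.29,.17],[2.9,2.29,2.7,3,2.64]))
                if best is None or (s.cost>1e-5,abs(s.x[3]))<(best[0]>1e-5,abs(best[2][3])): best=(s.cost,psi,s.x)
            print(name,th,"cost %.5f psi %.2f"%best[:2],best[2].round(2))
E
python3 ik.py
```

```text
[219. 407. 505. 278. 121.] [-1.7 -0.6  2.5 -4.  -0.3  0.1 -0.1 -2.2 -0.1  5.3  1.2 -2.6]
cup 45 cost 0.00000 psi -1.00 [ 0.79  0.55  1.73 -0.83  1.22]
cup 52 cost 0.00000 psi -1.00 [ 0.75  0.49  1.76 -0.73  1.14]
cup 60 cost 0.00000 psi 0.45 [0.44 0.09 2.23 0.01 0.3 ]
cup 68 cost 0.00000 psi 0.45 [0.44 0.13 2.14 0.01 0.49]
cupup 45 cost 0.00000 psi -1.00 [ 0.79  0.45  1.71 -0.8   1.3 ]
cupup 52 cost 0.00000 psi 0.45 [ 0.44 -0.08  2.28  0.02  0.28]
cupup 60 cost 0.00000 psi 0.45 [ 0.44 -0.04  2.19  0.01  0.47]
cupup 68 cost 0.00000 psi 0.45 [0.44 0.02 2.09 0.   0.64]
spot 45 cost 0.00000 psi 1.15 [-0.55  0.56  1.71  0.86  1.17]
spot 52 cost 0.00000 psi -0.35 [-0.2   0.29  2.04 -0.56  0.17]
spot 60 cost 0.00000 psi -0.25 [-0.24  0.31  1.97 -0.02  0.34]
spot 68 cost 0.00000 psi -0.25 [-0.24  0.35  1.87 -0.01  0.54]
knob 45 cost 0.00000 psi 1.15 [-0.86  0.58  1.52  0.7   1.48]
knob 52 cost 0.00000 psi -0.55 [-0.58  0.14  2.05  0.07  0.29]
knob 60 cost 0.00000 psi -0.55 [-0.58  0.18  1.96  0.03  0.49]
knob 68 cost 0.00000 psi -0.55 [-0.58  0.23  1.85  0.02  0.67]
```

```bash
python3 plan.py 440 343.5 42 0.45 58 60;python3 plan.py 440 343.5 42 0.45 58 0
```

```text
t 3.3 q [ 0.41 -0.26  2.47  0.22  0.17 -1.81] grasp [393.4 315.1 115.3] open 85.6 F [ 0.2  0.5 -0.6]
d mm [ 17.7  14.4 -22.6] rv deg [-5.4 10.4 -0.6] rows 2 per row [ 0.0118  0.0096 -0.0151] [-0.0452  0.0864 -0.005 ]
t 3.3 q [ 0.41 -0.26  2.47  0.22  0.17 -1.81] grasp [393.4 315.1 115.3] open 85.6 F [ 0.2  0.5 -0.6]
d mm [ 46.3  28.2 -73.5] rv deg [-5.4 10.4 -0.6] rows 3 per row [ 0.0206  0.0125 -0.0327] [-0.0301  0.0576 -0.0033]
```

Request:
{"fn": "servo_tool", "kwargs": {"commands": [0.0118,0.0096,-0.015,-0.045,0.086,-0.005,-1,0.0118,0.0096,-0.015,-0.045,0.086,-0.005,-1,0,0,0,0,0,0,-1,0,0,0,0,0,0,-1]}}

```text
clock: 3.8
eef_pos: [410.7, 328.6, 89.5]
tcp_rot: [-0.214, 0.937, 0.061, 0.268]
ft_force: [-0.2, 0.4, -0.5]
opening: 85.3
grip_force: 0.0
```

```bash
python3 plan.py 440 343.5 42 0.45 58 0
python3 - <<'E'
from h import *
ims={}
for n in C:
    ims[n]=robot.read_camera(n)[:,:,::-1].copy()
s=cv2.resize(ims["scene"][90:230,120:270],None,fx=3,fy=3,interpolation=2);t=cv2.resize(ims["top"][180:280,40:190],None,fx=3,fy=3,interpolation=2)
cv2.imwrite("pics/a1.png",np.vstack([s[:,:450],t[:,:450]])[:600] if 0 else np.hstack([s[:300],t])[:, :800])
E
```

```text
t 3.8 q [ 0.44 -0.07  2.28  0.01  0.37 -1.58] grasp [409.7 328.2  91.2] open 85.3 F [-0.2  0.4 -0.5]
d mm [ 30.3  15.3 -49.2] rv deg [ 0. -0.  0.] rows 2 per row [ 0.0202  0.0102 -0.0328] [ 0.0003 -0.0003  0.0002]
```

View pics/a1.png

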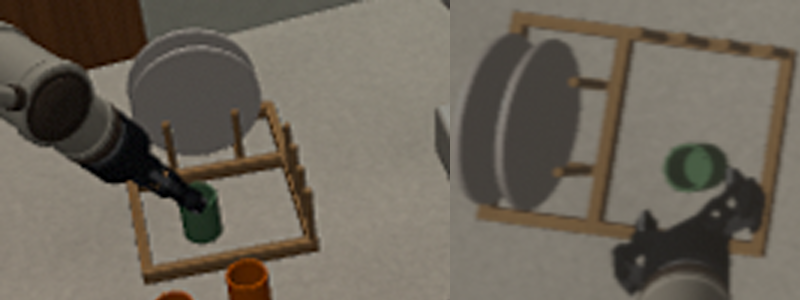

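The gripper stands in front of and above the rack cup, with its fingers spread to both sides of the rim. In the crop the top view has the cup at about (695,167) and the fingers at (640,260) and (740,200).

Request:
{"fn": "servo_tool", "kwargs": {"commands": [0.0135,0.0068,-0.022,0,0,0,-1,0.0135,0.0068,-0.022,0,0,0,-1,0.0135,0.0068,-0.022,0,0,0,-1,0,0,0,0,0,0,-1,0,0,0,0,0,0,0.2,0,0,0,0,0,0,0.4,0,0,0,0,0,0,1,0,0,0,0,0,0,1], "force": 30}}

```text
clock: 4.9
eef_pos: [442.3, 344.0, 41.2]
tcp_rot: [-0.214, 0.937, 0.061, 0.269]
ft_force: [-4.8, -3.1, 9.0]
opening: 49.6
grip_force: 32.0
```

Request:
{"fn": "servo_tool", "kwargs": {"commands": [0,0,0,0,0,0,1,0,0,0,0,0,0,1]}}

```text
clock: 5.15
eef_pos: [442.3, 344.0, 41.2]
tcp_rot: [-0.214, 0.937, 0.061, 0.269]
ft_force: [-4.4, -2.0, 9.6]
opening: 50.1
grip_force: 32.0
```

Request:
{"fn": "servo_tool", "kwargs": {"commands": [0,0,0.01,0,0,0,1,0,0,0.02,0,0,0,1,0,0,0.03,0,0,0,1,0,0,0.03,0,0,0,1,0,0,0.03,0,0,0,1,0,0,0,0,0,0,1]}}

```text
clock: 5.9
eef_pos: [443.1, 344.3, 132.5]
tcp_rot: [-0.214, 0.937, 0.061, 0.27]
ft_force: [0.2, -0.4, -1.6]
opening: 49.8
grip_force: 31.6
```

```bash
python3 plan.py 549 -9 135 -0.24 58 0
python3 - <<'E'
from h import *
ims={n:robot.read_camera(n)[:,:,::-1].copy() for n in C}
s=cv2.resize(ims["scene"][80:230,120:250],None,fx=3.5,fy=3.5,interpolation=2)
cv2.imwrite("pics/a2.png",s)
E
```

```text
t 5.9 q [ 0.44 -0.07  2.18  0.    0.47 -1.58] grasp [442.2 343.8 134.2] open 49.8 F [ 0.2 -0.4 -1.6]
d mm [ 106.9 -353.5    0.8] rv deg [  0.    0.2 -39.5] rows 9 per row [ 0.0158 -0.0524  0.0001] [ 0.0001  0.0004 -0.0731]
```

View pics/a2.png

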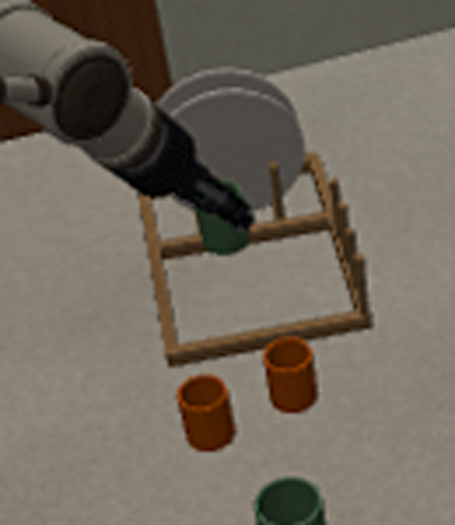

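The cup is lifted clear of the rack and hangs upright in the grip, at about (225,225) in the crop. Next I carry it to a point in front of the spot.

Request:
{"fn": "servo_tool", "kwargs": {"commands": [0.007,-0.02,0,0,0,-0.03,1,0.012,-0.04,0,0,0,-0.055,1,0.012,-0.04,0,0,0,-0.055,1,0.012,-0.04,0,0,0,-0.055,1,0.012,-0.04,0,0,0,-0.055,1,0.012,-0.04,0,0,0,-0.055,1,0.012,-0.04,0,0,0,-0.055,1,0.012,-0.04,0,0,0,-0.055,1]}}

```text
clock: 7.0
eef_pos: [509.6, 116.9, 128.8]
tcp_rot: [-0.005, 0.962, 0.001, 0.274]
ft_force: [0.7, 0.8, -0.9]
opening: 49.8
grip_force: 31.6
```

Request:
{"fn": "servo_tool", "kwargs": {"commands": [0.012,-0.04,0,0,0,-0.055,1,0.012,-0.04,0,0,0,-0.055,1,0.012,-0.04,0,0,0,-0.055,1,0.012,-0.04,0,0,0,-0.055,1,0.01,-0.02,0,0,0,-0.025,1,0,0,0,0,0,0,1,0,0,0,0,0,0,1]}}

```text
clock: 7.88
eef_pos: [553.1, -15.7, 129.5]
tcp_rot: [0.116, 0.955, -0.034, 0.272]
ft_force: [0.1, 0.2, -0.6]
opening: 50.0
grip_force: 31.6
```

```bash
python3 plan.py 549 -9 60 -0.24 58 0; python3 plan.py 656 -35 60 -0.24 58 0
```

```text
t 7.875 q [-0.25 -0.09  2.2   0.01  0.47 -1.58] grasp [552.  -15.4 131.2] open 50.0 F [ 0.1  0.2 -0.6]
d mm [ -3.    6.4 -71.2] rv deg [ 0.  -0.2  0.1] rows 2 per row [-0.002   0.0043 -0.0475] [ 0.0001 -0.0014  0.0008]
t 7.875 q [-0.25 -0.09  2.2   0.01  0.47 -1.58] grasp [552.  -15.4 131.2] open 50.0 F [ 0.1  0.2 -0.6]
d mm [104.  -19.6 -71.2] rv deg [ 0.  -0.2  0.1] rows 3 per row [ 0.0462 -0.0087 -0.0316] [ 0.0001 -0.0009  0.0005]
```

Request:
{"fn": "servo_tool", "kwargs": {"commands": [0,0,-0.03,0,0,0,1,0,0,-0.045,0,0,0,1,0.02,-0.004,-0.02,0,0,0,1,0.03,-0.006,0,0,0,0,1,0.03,-0.006,0,0,0,0,1,0.03,-0.005,0,0,0,0,1,0.028,-0.005,0,0,0,0,1,0,0,0,0,0,0,1]}}

```text
clock: 8.88
eef_pos: [658.2, -35.2, 59.4]
tcp_rot: [0.115, 0.954, -0.034, 0.274]
ft_force: [0.1, -0.2, -1.4]
opening: 50.0
grip_force: 31.7
```

```bash
python3 plan.py 656 -35 43 -0.24 58 0
python3 - <<'E'
from h import *
ims={n:robot.read_camera(n)[:,:,::-1].copy() for n in C}
s=cv2.resize(ims["scene"][130:280,200:330],None,fx=3,fy=3,interpolation=2);t=cv2.resize(ims["top"][110:260,180:310],None,fx=3,fy=3,interpolation=2)
cv2.imwrite("pics/a3.png",np.hstack([s,t]))
E
```

```text
t 8.875 q [-0.23  0.31  1.93 -0.01  0.34 -1.55] grasp [657.1 -34.9  61.1] open 50.0 F [ 0.1 -0.2 -1.4]
d mm [ -1.1  -0.1 -18.1] rv deg [ 0.1 -0.   0.1] rows 1 per row [-0.0015 -0.0001 -0.0241] [ 0.001  -0.0003  0.001 ]
```

View pics/a3.png

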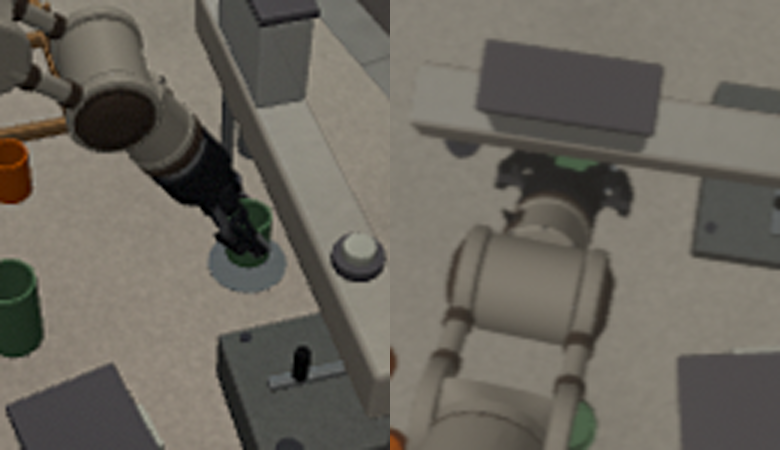

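The cup hangs upright just above the steel disc, at about (250,235) in the scene crop, and neither housing nor spout is touched. Now I lower it gently, about 17 mm to the pick height.

Request:
{"fn": "servo_tool", "kwargs": {"commands": [-0.0015,0,-0.006,0,0,0,1,0,0,-0.006,0,0,0,1,0,0,-0.005,0,0,0,1,0,0,-0.003,0,0,0,1,0,0,-0.002,0,0,0,1,0,0,0,0,0,0,1,0,0,0,0,0,0,1]}}

```text
clock: 9.85
eef_pos: [656.2, -35.9, 42.5]
tcp_rot: [0.116, 0.954, -0.034, 0.273]
ft_force: [-0.2, -0.6, -0.9]
opening: 49.7
grip_force: 31.7
```

Request:
{"fn": "servo_tool", "kwargs": {"commands": [0,0,-0.0013,0,0,0,1,0,0,-0.0007,0,0,0,1,0,0,0,0,0,0,1]}}

```text
clock: 10.22
eef_pos: [656.4, -35.9, 41.3]
tcp_rot: [0.116, 0.954, -0.034, 0.273]
ft_force: [-0.2, 0.1, 0.9]
opening: 49.8
grip_force: 31.9
```

Contact has just been made. I release slowly, then retreat along the tool axis.

Request:
{"fn": "servo_tool", "kwargs": {"commands": [0,0,-0.0007,0,0,0,1,0,0,0,0,0,0,0.1,0,0,0,0,0,0,-0.3,0,0,0,0,0,0,-1,0,0,0,0,0,0,-1,0,0,0,0,0,0,-1,0,0,0,0,0,0,-1]}}

```text
clock: 11.1
eef_pos: [656.0, -35.8, 40.3]
tcp_rot: [0.116, 0.954, -0.034, 0.273]
ft_force: [0.4, 0.9, 0.2]
opening: 84.7
grip_force: 0.0
```

Request:
{"fn": "servo_tool", "kwargs": {"commands": [-0.0103,0.0025,0.017,0,0,0,-1,-0.0103,0.0025,0.017,0,0,0,-1,-0.0103,0.0025,0.017,0,0,0,-1,-0.0103,0.0025,0.017,0,0,0,-1,-0.04,0.01,0,0,0,0,-1,-0.06,0.015,0,0,0,0,-1,-0.06,0.015,0,0,0,0,-1,0,0,0,0,0,0,-1]}}

```text
clock: 12.1
eef_pos: [501.1, 3.0, 89.0]
tcp_rot: [0.116, 0.955, -0.033, 0.271]
ft_force: [0.3, -0.2, -0.5]
opening: 85.3
grip_force: 0.0
```

```bash
python3 plan.py 601.4 -243.9 113 -0.55 58 80
python3 - <<'E'
from h import *
ims={n:robot.read_camera(n)[:,:,::-1].copy() for n in C}
cv2.imwrite("pics/sc4.png",ims["scene"])
c=tuple(int(round(v)) for v in proj("scene",[656,-35,31])[0])
print(c,cupfit({"scene":ims["scene"]},{"scene":c},62,23.5,(656,-35)))
s=cv2.resize(ims["scene"][150:300,230:360],None,fx=3,fy=3,interpolation=2);t=cv2.resize(ims["top"][110:260,200:330],None,fx=3,fy=3,interpolation=2)
cv2.imwrite("pics/a4.png",np.hstack([s,t]))
E
```

```text
t 12.1 q [-0.23 -0.14  2.35 -0.02  0.39 -1.55] grasp [500.1   3.3  90.7] open 85.3 F [ 0.3 -0.2 -0.5]
d mm [  65.1 -225.3   90.1] rv deg [ -0.1  -0.3 -17.7] rows 6 per row [ 0.0145 -0.0501  0.02  ] [-0.0002 -0.001  -0.0491]
(282, 211) (array([654.2, -34.8]), np.float64(0.061), {'scene': 280})
```

View pics/a4.png

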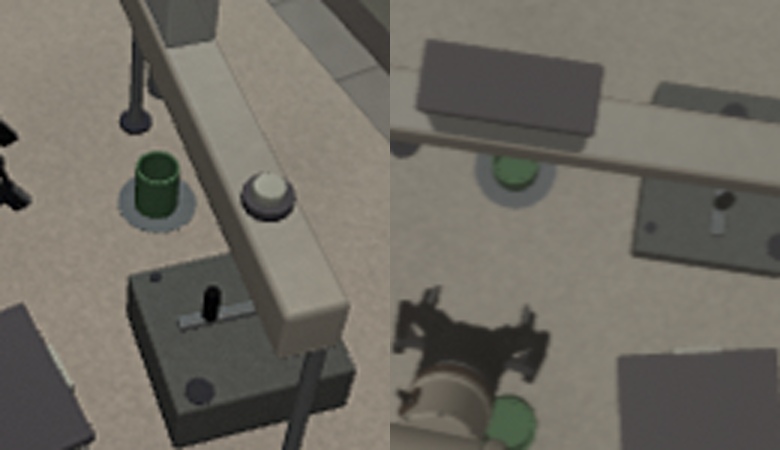

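The cup stands upright on the steel disc. The fit puts its foot within about 2 mm of the spot. The lever comes next, with a flatter tilt so the gripper clears the housing.

```bash
python3 plan.py 596.1 -241 114 -0.5 50 80
```

```text
t 12.2 q [-0.23 -0.14  2.34 -0.02  0.38 -1.55] grasp [504.7   1.8  93.8] open 85.4 F [ 1.3  0.5 -0.2]
d mm [  46.4 -218.5   81.7] rv deg [ -2.8  -7.5 -14.7] rows 6 per row [ 0.0103 -0.0486  0.0182] [-0.0079 -0.0207 -0.0409]
```

Request:
{"fn": "servo_tool", "kwargs": {"commands": [0,-0.02,0.04,0,0,0,-1,0.01,-0.055,0.045,-0.008,-0.02,-0.041,-1,0.01,-0.055,0.024,-0.008,-0.02,-0.041,-1,0.01,-0.055,0,-0.008,-0.02,-0.041,-1,0.01,-0.055,0,-0.008,-0.02,-0.041,-1,0.011,-0.05,0,-0.008,-0.02,-0.041,-1,0.01,0,0,-0.008,-0.02,-0.041,-1,0,0,0,0,0,0,-1]}}

```text
clock: 13.2
eef_pos: [552.0, -216.7, 173.5]
tcp_rot: [0.232, 0.912, -0.085, 0.328]
ft_force: [0.3, 0.4, -1.2]
opening: 85.4
grip_force: 0.0
```

```bash
python3 plan.py 596.1 -241 114 -0.5 50 0
```

```text
t 13.2 q [-0.61 -0.11  2.17  0.18  0.4  -1.82] grasp [ 550.9 -216.1  175. ] open 85.4 F [ 0.3  0.4 -1.2]
d mm [ 45.3 -24.9 -61. ] rv deg [-0.  -0.4  0. ] rows 2 per row [ 0.0302 -0.0166 -0.0407] [-0.0001 -0.003   0.    ]
```

Request:
{"fn": "servo_tool", "kwargs": {"commands": [0.015,-0.0083,-0.02,0,0,0,-1,0.015,-0.0083,-0.02,0,0,0,-1,0.015,-0.0083,-0.02,0,0,0,-1,0.015,-0.0083,-0.02,0,0,0,-1,0,0,0,0,0,0,-1,0,0,0,0,0,0,-1]}}

```text
clock: 13.95
eef_pos: [596.1, -240.7, 113.8]
tcp_rot: [0.232, 0.911, -0.085, 0.329]
ft_force: [-0.5, -0.2, 0.4]
opening: 85.1
grip_force: 0.0
```

```bash
python3 plan.py 596.1 -241 114 -0.5 50 0
python3 - <<'E'
from h import *
im=robot.read_camera("scene")[:,:,::-1]
cv2.imwrite("pics/a5.png",cv2.resize(im[190:310,230:360],None,fx=4,fy=4,interpolation=2))
E
```

```text
t 13.95 q [-0.6   0.14  2.06  0.24  0.26 -1.89] grasp [ 595.  -240.1  115.3] open 85.1 F [-0.5 -0.2  0.4]
d mm [ 1.1 -0.9 -1.3] rv deg [-0.  -0.3 -0. ] rows 1 per row [ 0.0015 -0.0012 -0.0017] [-0.0004 -0.0057 -0.0001]
```

View pics/a5.png

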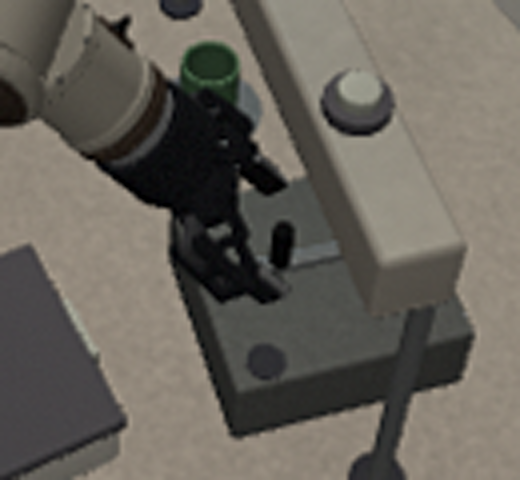

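The open fingers straddle the knob, which is at (283,245) with the tips near (275,180) and (275,292). Now I close gently.

Request:
{"fn": "servo_tool", "kwargs": {"commands": [0,0,0,0,0,0,-0.2,0,0,0,0,0,0,0.2,0,0,0,0,0,0,0.5,0,0,0,0,0,0,1,0,0,0,0,0,0,1,0,0,0,0,0,0,1], "force": 20}}

```text
clock: 14.75
eef_pos: [595.9, -240.7, 113.2]
tcp_rot: [0.233, 0.911, -0.085, 0.328]
ft_force: [-3.3, 1.2, 3.0]
opening: 15.2
grip_force: 22.0
```

```bash
python3 - <<'E'
from h import *
D=[647.867,-150.108,-.169]
f=lambda a:T(D,(60-90*np.cos(a),-100-90*np.sin(a),110))[0,:2]
P=np.array([f(a) for a in np.linspace(0.004,-.5,9)]);print((np.diff(P,axis=0)/750).round(4).tolist(),P[-1]-P[0])
E
python3 plan.py 596.1 -241 114 -0.5 50 0
```

```text
[[0.0015, 0.0074], [0.0019, 0.0073], [0.0024, 0.0072], [0.0028, 0.007], [0.0033, 0.0068], [0.0037, 0.0066], [0.0041, 0.0063], [0.0045, 0.0061]] [18.17784859 41.03545716]
t 14.75 q [-0.6   0.14  2.06  0.24  0.26 -1.88] grasp [ 594.8 -240.1  114.8] open 15.2 F [-3.3  1.2  3. ]
d mm [ 1.3 -0.9 -0.8] rv deg [-0.  -0.4  0. ] rows 1 per row [ 0.0018 -0.0012 -0.001 ] [-0.0008 -0.006   0.0006]
```

Closed on the knob at about 16 mm. Now I sweep it along the arc.

Request:
{"fn": "servo_tool", "kwargs": {"commands": [0.0015,0.0074,0,0,0,0,1,0.0019,0.0073,0,0,0,0,1,0.0024,0.0072,0,0,0,0,1,0.0028,0.007,0,0,0,0,1,0.0033,0.0068,0,0,0,0,1,0.0037,0.0066,0,0,0,0,1,0.0041,0.0063,0,0,0,0,1,0.0045,0.0061,0,0,0,0,1]}}

```text
clock: 15.75
eef_pos: [613.8, -199.8, 112.9]
tcp_rot: [0.233, 0.912, -0.085, 0.328]
ft_force: [-4.1, -1.8, 3.2]
opening: 15.0
grip_force: 21.5
```

Request:
{"fn": "servo_tool", "kwargs": {"commands": [0,0,0,0,0,0,1,0,0,0,0,0,0,1,0,0,0,0,0,0,1]}}

```text
clock: 16.12
eef_pos: [613.9, -199.6, 112.9]
tcp_rot: [0.233, 0.912, -0.085, 0.328]
ft_force: [-2.1, 1.2, 2.1]
opening: 15.1
grip_force: 21.2
```

Request:
{"fn": "servo_tool", "kwargs": {"commands": [0,0,0,0,0,0,0.5,0,0,0,0,0,0,0,0,0,0,0,0,0,-1,0,0,0,0,0,0,-1,0,0,0,0,0,0,-1]}}

```text
clock: 16.75
eef_pos: [614.1, -199.7, 113.1]
tcp_rot: [0.233, 0.911, -0.085, 0.328]
ft_force: [-0.5, -0.5, 0.7]
opening: 85.3
grip_force: 0.0
```

Request:
{"fn": "servo_tool", "kwargs": {"commands": [-0.015,0.0082,0.0204,0,0,0,-1,-0.015,0.0082,0.0204,0,0,0,-1,-0.015,0.0082,0.0204,0,0,0,-1,-0.015,0.0082,0.0204,0,0,0,-1,-0.03,0.016,0.03,0,0,0,-1,-0.04,0.06,0.03,0,0,0,-1,-0.04,0.06,0.02,0,0,0,-1,0,0,0,0,0,0,-1]}}

```text
clock: 17.75
eef_pos: [486.3, -70.9, 236.3]
tcp_rot: [0.231, 0.911, -0.085, 0.331]
ft_force: [0.2, 0.6, -0.2]
opening: 85.3
grip_force: 0.0
```

Run:
```python
from h import *
ims={n:robot.read_camera(n)[:,:,::-1].copy() for n in C}
print(robot.read_state()["eef_pos"])
print(cupfit({"scene":ims["scene"]},{"scene":(282,211)},62,23.5,(656,-35)))
D=[647.867,-150.108,-.169]
s=ims["scene"]
# predicted small-disc & strip tip for angles
for a in(0.004,-.4,-.5,-.6): print(a,proj("scene",T(D,(60-122*np.cos(a),-100-122*np.sin(a),86)))[0].round(1),"knobtop",proj("scene",T(D,(60-90*np.cos(a),-100-90*np.sin(a),126)))[0].round(1))
cv2.imwrite("pics/a6.png",np.hstack([cv2.resize(s[190:310,250:350],None,fx=4,fy=4,interpolation=2),cv2.resize(ims["top"][120:220,230:330],None,fx=4,fy=4.8,interpolation=2)]))
```

```text
[486.81145947 -72.83535038 234.82714699]
(array([654.3, -34.5]), np.float64(0.07), {'scene': 276})
0.004 [288.8 257.5] knobtop [300.4 247. ]
-0.4 [286.8 243.5] knobtop [298.6 236.6]
-0.5 [287.4 240.2] knobtop [299.  234.2]
-0.6 [288.3 237.1] knobtop [299.6 231.8]
```

View pics/a6.png

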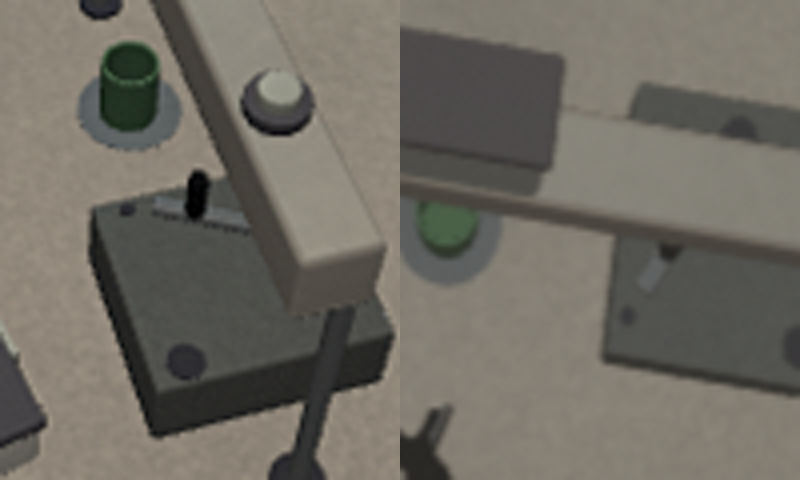

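The lever's strip points at the small disc: its tip is at (154,204) in the crop, or (288.1, 240.6) in the full picture, against a predicted (287.4, 240.2) for -0.5. The cup stands centred on the disc, and the arm is clear of everything.

```bash
python3 -c "
from rig import robot
print(robot.finish_job())"
```

```text
the job is handed in; nothing more can be done
None
```

I handed the job in after about 18 s on the clock: the washed cup was the short one; it stands upright about 2 mm from the point below the spout, and the lever points at the small disc (about -0.5 rad), both measured from the final pictures; the judge returned no verdict.

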